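# Third hand at the riveting dolly

### The arm

A 6-joint arm with a two-finger parallel gripper is mounted at the origin on a cart in front of the work surface, level with it; the furniture and walls round the work are solid. World frame = base frame: x ahead of the robot, y to its left, z up, the work surface at z = 0. Lengths are in m, angles in rad, forces in N, time in s.
With the tool pointing down it reaches from about 0.15 to 0.775 m from the base axis. Payload 6.1 kg.
Tool frame: the origin (TCP) lies on the centre line of the jaws, within the pads' length; the fingertips stand 17 mm ahead of it and the grasp point (between the pads) lies 2 mm behind it; z points along the fingers, y is the line along which they close (so a half turn about z gives the same grasp; the last joint's range is limited). The gripper opens to 85 mm and grips with 20 to 120 N. Pads are 22 mm wide; open, the fingers measure 114 mm over their backs; the gripper's body (76 mm by 85 mm) begins 54 mm behind the grasp point. The pads swing forward as they close: fully open they stand 13 mm farther back than shut.
Start: joints at [1.285, 0.126, -0.04, 1.405, 0, 1.571], TCP at [0.148, 0.504, 0.248] pointing down, gripper open.
Joint ranges: [-2.72, 2.72], [-0.95, 1.95], [-1.27, 1.35], [-1.78, 2.02], [-1.46, 1.47], [-3.14, 3.14]. Speed limits (rad/s): [2.39, 2.39, 3.01, 3.14, 3.14, 3.14].

### API

Orientations are given as a unit quaternion [x, y, z, w].
In Python, from station import * gives the robot as it stands. The module is installed in compiled form; this text tells all that it offers.
- The arm moves only by the tool carry_out, never from a script. Its argument "increments" is text: rows parted by semicolons, each of 5 numbers parted by spaces: the shift along the tool's x, y, z normalised to -1 to 1, where 1 is 0.3 m, then the turn about the tool's z normalised to -1 to 1, where 1 is 2 rad, then the opening, from -1 (shut) to 1 (fully open). A call has 1 to 20 rows; each row is the pose to reach, as a shift and turn from the pose commanded when the call began, along the tool's axes at that moment; what a row does not reach only later rows make up. A row lasts 1/8 s, in which the tool goes at most 62.5 mm and 10.7 degrees, less where a joint would pass 70% of its speed; a pose out of reach is approached as far as the arm can. A call with a number of a shift or a turn outside -1 to 1 is refused whole. A call with a gripper value outside its range is refused whole. The fingers move at their own pace and stop on an object; the grip force is fixed at half the most. Time passes only in rows, so rows that repeat a pose let the fingers close. It gives the time, the measured TCP pose, the force, the opening and the grip force at its end, in the units of the state.
- observe(): the state, without advancing time (a new reading comes with each control period).
- read_camera(name): name is "scene" or "top" or "wrist"; returns the picture (400x640x3 uint8, red, green, blue); there is no depth.
- calibration(name): a dict with "intrinsics" (3x3 intrinsics, pixels), "rvec" (rotation vector, rad) and "tvec" (3), from world to camera coordinates, as OpenCV has them. Camera axes: x right, y down, z forward; pixel columns grow to the right and rows downward; lengths in m; the calibration is good to about 2 mm. A picture is of the moment at which its call begins: read the wrist's pose just before it. calibration takes no time and is no camera call; for the wrist camera it gives the pose at the moment of the call.
- hand_in(): hands the job in; it is judged then, once.
The state is a dict: "time_s": time; "qpos": joint angles; "dq": joint speeds; "joint_efforts": joint torques, N m; "tool_pos": TCP position; "eef_rot": TCP orientation; "ft_force": force on the tool from outside, world axes, zero at the start; "moment": the same for the moment, N m; "width": finger opening in m; "grasp_force": force on a finger pad.
Only numpy, scipy, OpenCV 4.12 (cv2) and the standard library are available. Lean on these libraries where they do the work, as an engineer would, in place of code of your own. Each camera call takes 0.05 s, during which the arm holds its last target. There are 200 camera calls.

### The job

I want to set the rivet in the small bracket, and the rivet can is parked on the work rest of the riveting fixture: lift the can off by its handle and stand it upright on the bench beside the fixture. Then stand the small bracket on the rest and push it straight forward so that its rivet head sits in the cup of the sprung dolly and the dolly is pressed about half-way into its barrel (about 10 newtons, never all the way in). Finish while still holding it there with that steady push, do not let go, I will strike the rivet; leave the wide bracket and everything else on the bench where they are.

Things in the scene. Friction and masses are not known exactly. Their poses are not given: they have to be found in the camera images.
- fixture: Grey riveting fixture screwed down on the 3 mm black rubber mat. Origin under the middle of the work rest, at the fixture's underside; +x is the pressing direction (to dolly and barrel), z up. Base 110 mm wide (y), x = -75 to +170 mm, 12 mm thick. Barrel: radius 19 mm, along x at y = 0, z = 80 mm, from x = 79 to 177 mm.
- rest (a point): Middle of the work rest's top, 35 mm above the fixture's underside, axes as the fixture's. A flat dark steel plate, x = -63 to +73 mm, y = -50 to +50 mm from the middle, that runs on below the dolly. The mat beside the fixture on its left (+y) is clear for 100 mm from its base.
- dolly: Sprung steel dolly sticking out of the barrel: round nose, radius 15 mm, with a conical cup (21 mm wide at the mouth, 16 at the bottom, 5.5 deep) facing fixture -x. Origin: centre of the cup's mouth, axes as the fixture's; unpressed at fixture x = 45, y = 0, z = 80 mm. Slides only along +x, by 22 mm. Spring: 2.8 N at first, then 0.7 N more per mm (10 mm in: 9.8 N).
- can: Open steel can of rivets, 62 mm in diameter and 66 mm high, about 0.3 kg, with a fixed upright stirrup handle over its mouth. At the start it stands on the work rest. Origin at the centre of its underside, z up, handle bar along its y.
- can_grip (a point): Middle of the can's wooden handle bar, 110 mm above the can's underside, right over its centre. The bar is round, 15 mm thick and 44 mm long, along the can's y.
- bracket: The small bracket: bare aluminium, 75 mm high, 44 mm wide (its y), 38 mm deep (its x), about 0.16 kg, walls 4 mm: an upright front plate, two upright side cheeks and a floor, open at the back and at the top. At the start it stands on the bare board, right of the mat. Origin at the centre of its underside, +x out through the front plate (front face at x = 19 mm), z up. Grasp it across the two cheeks (44 mm).
- rivet_head (a point): Crown of the domed rivet head (13 mm in diameter, 6.2 mm high) that stands out of the small bracket's front face; at x = 25.2 mm, y = 0, 45 mm above the bracket's underside. The crown touches the bottom of the dolly's cup when it is 5.5 mm past the dolly's origin along x.
- wide_bracket: Another bracket with no rivet, 62 mm high, 64 mm wide (its y), 38 mm deep; to be left alone. Origin at the centre of its underside. Its place and the small bracket's may be swapped.
- mallet: Small rubber mallet, 204 mm long, lying on the right; origin under its middle. To be left alone.
- snap_setter: Steel rivet set, a plain rod 141 mm long and 15 mm thick, lying on the near right; origin under its middle. To be left alone.
- tape_3: Black roll of tape lying flat, 64 mm in diameter, 19 mm high, on the right; origin at the centre of its underside. To be left alone.
- pliers: Long-nose pliers, 171 mm long, lying at the near edge; origin under the middle. To be left alone.
- squeegee: Flat orange squeegee, 100 x 70 x 6 mm, lying on the bare board right of the fixture; origin under its middle. To be left alone.
Not all that is in view belongs to the job. Leave any brown look-alike of the bracket alone.

How it is judged:
On the way, in this order (a step that is already met when the one before it is completed fails the run):
1. the rivet can stands upright on the bench beside the fixture, let go (height (world z) of can below 0.01 m and angle between can's own z axis and vertical below 0.1 rad and horizontal distance between can and fixture below 0.32 m and contact force between the fingers and can below 0.1 N and linear speed of can below 0.03 m/s), for 0.2 s.
2. after that, the small bracket is lifted off the bench (height (world z) of bracket above 0.03 m and contact force between the fingers and bracket above 1 N), for 0.1 s.
At the end, for the whole second after the job is handed in: Small bracket upright on the rest (6 deg, 5 mm), square to the dolly (7 deg), rivet head in the cup within 4 mm; fingers keep pushing it: 6 to 14.5 N on the dolly, which is 5 to 16 mm in. Can upright, still, on the bench within 0.32 m of the rest's middle. Bystanders within 20 mm of where they were (contact force between bracket and dolly between 6 and 14.5 N and x of dolly in the frame of fixture between 0.05 and 0.061 m and x of rivet_head in the frame of dolly above 0.003 m and y of rivet_head in the frame of dolly between -0.004 and 0.004 m and z of rivet_head in the frame of dolly between -0.004 and 0.004 m and angle between the x axis of bracket and the x axis of fixture, either way round below 0.12 rad and angle between each of bracket, can's own z axis and vertical below 0.1 rad and z of bracket in the frame of fixture below 0.04 m and contact force between the fingers and bracket above 3 N and linear speed of bracket below 0.01 m/s and height (world z) of can below 0.01 m and horizontal distance between can and fixture below 0.32 m and linear speed of can below 0.02 m/s); the arm keeps its last pose, push and grip.
It fails at once if the dolly is driven fully in (x of dolly in the frame of fixture above 0.0655 m).
It fails at once if the can is tipped so that rivets spill (angle between can's own z axis and vertical above 0.5 rad).
It fails at once if the can is dropped (contact force between the fingers and can below 0.1 N and linear speed of can above 0.6 m/s).
It fails at once if the wide bracket is displaced (distance of wide_bracket from where it was at the start of the episode above 0.02 m).
It fails at once if another thing on the bench is displaced (distance of any of mallet, snap_setter, tape_3, pliers, squeegee from where it was at the start of the episode above 0.02 m).
It also fails if it takes over 58 s, if anything falls off the work surface, if the arm or the gripper's body presses on something with over 40 N, if the wrist force passes 120 N, or if a joint passes its speed limit or range.

## Working session

There is one attempt and no reset: what is moved stays moved. The work goes in short steps, Python scripts to look and compute and a tool call to move; the robot and the scene stay as the last step left them, time stands still between calls to the robot, and variables do not carry over. Pictures are saved under pics/ and viewed, at most 10 in all, crops included, and the job is handed in when it is done.

Besides the shell and the picture viewer there is one more tool, called after "Emit:" as name(argument=value, ...) on one line, values as JSON. carry_out: Moves the arm, as the interface text tells. Scaled input: -1 to 1 covers 0.3 m each way for a shift and 2 rad each way for a turn. Its arguments: {"type":"object","properties":{"increments":{"type":"string"}},"required":["increments"]}

```bash
mkdir -p pics; cat > h.py <<'E'
from station import *
import numpy as np, cv2
def cam(n):
    c=calibration(n); R=cv2.Rodrigues(np.array(c["rvec"],float))[0]; return np.array(c["intrinsics"],float),R,np.array(c["tvec"],float).ravel()
def ray(n,u,v,z,c=None):
    K,R,t=c or cam(n); C=-R.T@t; d=R.T@np.linalg.inv(K)@[u,v,1]; return C+d*(z-C[2])/d[2]
def proj(n,p,c=None):
    K,R,t=c or cam(n); q=K@(R@np.asarray(p,float)+t); return q[:2]/q[2]
def save(n,f):
    im=read_camera(n); cv2.imwrite(f,im[:,:,::-1]); return im
E
python3 - <<'E'
from h import *
for n in("top","scene"):
    save(n,f"pics/{n}0.png"); K,R,t=cam(n); print(n,K[0,0],-R.T@t,R[2])
s=observe(); print({k:np.round(v,3) for k,v in s.items()})
E
```

```text
top 373.84911721617055 [ 0.39978158 -0.07646636  1.1243215 ] [ 0.12833533 -0.0061068  -0.99171203]
scene 407.7695980901442 [ 1.11532652 -0.07317256  1.20890756] [-0.45075165 -0.00518916 -0.89263432]
{'time_s': np.float64(0.1), 'qpos': array([ 1.285,  0.126, -0.04 ,  1.405, -0.   ,  1.571]), 'dq': array([ 0.   , -0.001,  0.003,  0.   ,  0.001, -0.   ]), 'joint_efforts': array([-1.0000e-03, -4.3691e+01,  3.5360e+01,  1.4000e-02, -0.0000e+00,
        0.0000e+00]), 'tool_pos': array([0.148, 0.503, 0.248]), 'eef_rot': array([ 0.142,  0.99 , -0.001, -0.   ]), 'ft_force': array([ 0.325, -0.305,  0.378]), 'moment': array([ 0.004, -0.036,  0.002]), 'grasp_force': np.float64(0.0), 'width': np.float64(0.085)}
```

View pics/top0.png

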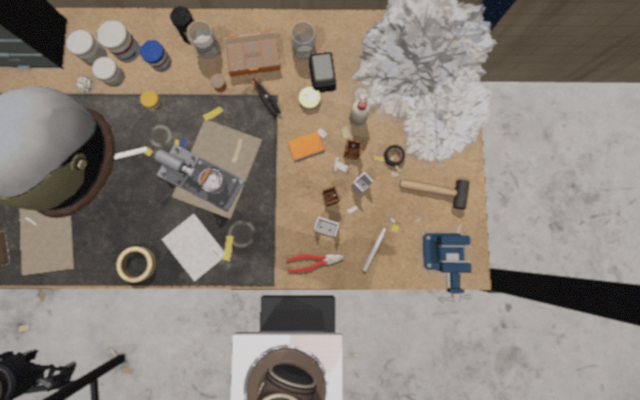

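View pics/scene0.png

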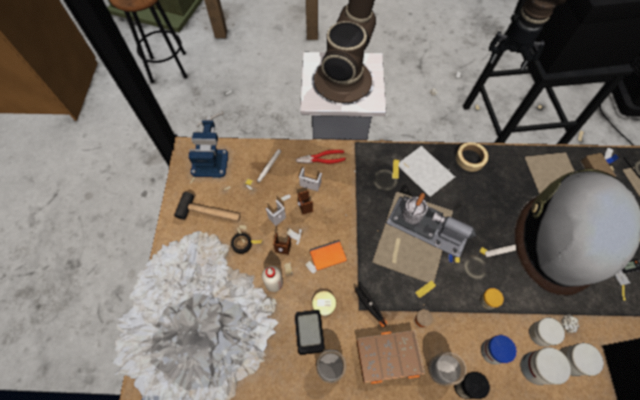

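The top view shows the fixture at about (200,180) with the can on it at (210,180). There are aluminium brackets at (327,227), which looks wide, and (363,183), which looks small. The brown decoys are at (331,196) and (352,150). I'll zoom in on both regions.

```bash
python3 - <<'E'
from h import *
t=cv2.imread("pics/top0.png"); s=cv2.imread("pics/scene0.png")
f=lambda im,x,y,w,h:cv2.resize(im[y:y+h,x:x+w],(400,300),interpolation=cv2.INTER_CUBIC)
cv2.imwrite("pics/crop1.png",np.vstack([np.hstack([f(t,150,138,100,75),f(t,310,165,100,75)]),np.hstack([f(s,380,185,100,75),f(s,250,160,100,75)])]))
for n in("top","scene"):
    print(n,proj(n,[0.148,.504,.248]),proj(n,[0,0,0]),proj(n,[.4,0,0]))
for u,v in((327,227),(363,183)): print(ray("top",u,v,.06))
E
```

```text
top [ 52.61961496 360.76063933] [286.05624953 389.48412703] [287.95058001 247.67463533]
scene [506.01541785  63.56005209] [342.18820785  80.09839149] [342.87003788 169.08790828]
[ 0.45872822 -0.11430587  0.06      ]
[ 0.58615712 -0.21834597  0.06      ]
```

View pics/crop1.png

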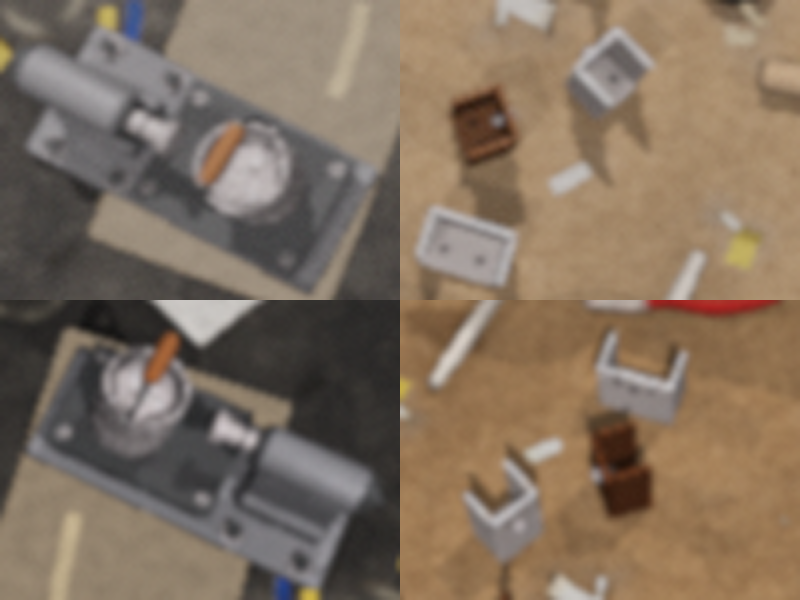

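The zoom confirms it. The small bracket with the rivet is at top (363,183), and its front faces roughly away from the robot. The wide bracket is at (327,227). The can's orange handle is at about (205,177), and the fixture points up-left. Next I'll measure these by colour.

```bash
python3 - <<'E'
from h import *
t=cv2.imread("pics/top0.png"); s=cv2.imread("pics/scene0.png")
def blob(im,x,y,w,h,lo,hi,n,z,view=None):
    hsv=cv2.cvtColor(im[y:y+h,x:x+w],cv2.COLOR_BGR2HSV); m=cv2.inRange(hsv,lo,hi)
    c=max(cv2.findContours(m,cv2.RETR_EXTERNAL,cv2.CHAIN_APPROX_NONE)[0],key=cv2.contourArea)
    mk=np.zeros_like(m); cv2.drawContours(mk,[c],-1,255,-1); v,u=np.nonzero(mk); u=u+x;v=v+y
    P=np.array([ray(n,a,b,z) for a,b in zip(u,v)])[:,:2]; mu=P.mean(0); w_,V=np.linalg.eigh(np.cov(P.T))
    r=cv2.minAreaRect(P.astype(np.float32)); print(n,len(u),(u.mean().round(1),v.mean().round(1)),mu.round(4),"axis",np.degrees(np.arctan2(*V[::-1,1])).round(1),np.sqrt(w_).round(4),[np.round(k,4) for k in r])
blob(t,190,160,40,40,(5,120,90),(20,255,255),"top",.148)
blob(s,400,190,40,35,(5,120,90),(20,255,255),"scene",.148)
# fixture landmarks picked from crops (crop/4+offset): plate corners, nose
f=lambda a,b:(150+a/4,138+b/4)
for nm,p,z in(("plate right corner",(372,178),.038),("plate near corner",(308,288),.038),("nose",(172,132),.083),("barrel back top",(40,75),.090),("barrel front",(128,110),.09)):
    print(nm,ray("top",*f(*p),z)[:2].round(3))
g=lambda a,b:(310+(a-400)/4,165+b/4)
for p in((618,30),(652,65),(573,80),(605,112)): print("rim",ray("top",*g(*p),.075)[:2].round(3))
print(ray("scene",250+(518-400)/4,160+(525-300)/4,.045))
E
```

```text
top 46 (np.float64(204.8), np.float64(176.0)) [0.5876 0.2127] axis 149.6 [0.0025 0.0106] [array([0.5879, 0.2128]), array([0.009, 0.038]), np.float64(58.6216)]
scene 51 (np.float64(420.4), np.float64(198.2)) [0.5805 0.2161] axis 150.2 [0.0034 0.0117] [array([0.5816, 0.2148]), array([0.0127, 0.0416]), np.float64(55.9316)]
plate right corner [0.59  0.132]
plate near corner [0.508 0.176]
nose [0.614 0.266]
barrel back top [0.653 0.358]
barrel front [0.628 0.295]
rim [ 0.614 -0.221]
rim [ 0.589 -0.245]
rim [ 0.578 -0.188]
rim [ 0.555 -0.211]
[ 0.60147044 -0.20141752  0.045     ]
```

Emit:
carry_out(increments="-0.2 -0.1 -0.17 0 1; -0.4 -0.2 -0.17 0 1; -0.6 -0.3 -0.17 0 1; -0.8 -0.4 -0.17 0 1; -1 -0.5 -0.17 0 1; -1 -0.5 -0.17 0 1")

```text
time_s: 0.85
tool_pos: [0.395, 0.273, 0.299]
eef_rot: [0.144, 0.99, -0.0, -0.0]
ft_force: [0.8, 0.8, 1.0]
width: 0.0855
grasp_force: 0.0
```

Emit:
carry_out(increments="-0.17 0 0 0.06 1; -0.3 0 0 0.12 1; -0.45 0 0 0.12 1; -0.45 0 0 0.12 1; -0.45 0 0 0.12 1")

```text
time_s: 1.48
tool_pos: [0.5226, 0.237, 0.2987]
eef_rot: [0.26, 0.966, -0.0, -0.001]
ft_force: [-0.4, 1.1, -0.5]
width: 0.0855
grasp_force: 0.0
```

```bash
cat >> h.py <<'E'
from scipy.spatial.transform import Rotation as Ro
def st():
    s=observe(); R=Ro.from_quat(s["eef_rot"]).as_matrix(); print("t",round(float(s["time_s"]),2),"tcp",np.round(s["tool_pos"],4),"yawY",np.degrees(np.arctan2(R[1,1],R[0,1])).round(2),"F",np.round(s["ft_force"],1),"w",np.round(s["width"],4),"g",np.round(s["grasp_force"],1)); return np.array(s["tool_pos"]),R
def go(target,yaw=None):  # normalised shift (tool axes now) and turn to reach target tcp
    p,R=st(); d=R.T@(np.array(target)-p)/.3
    a=0
    if yaw is not None:
        y0=np.degrees(np.arctan2(R[1,1],R[0,1])); a=-((yaw-y0+90)%180-90)*np.pi/180/2
    print("move",d.round(4),"turn",round(a,4))
E
python3 - <<'E'
from h import *
st(); c=cam("wrist"); save("wrist","pics/w1.png"); np.savez("w1.npz",K=c[0],R=c[1],t=c[2])
print(-c[1].T@c[2],proj("wrist",[.584,.2145,.148],c))
E
```

```text
t 1.48 tcp [0.5226 0.237  0.2987] yawY 59.86 F [-0.4  1.1 -0.5] w 0.0855 g 0.0
[0.46475533 0.27041196 0.425447  ] [333.74612163 262.09905236]
```

View pics/w1.png

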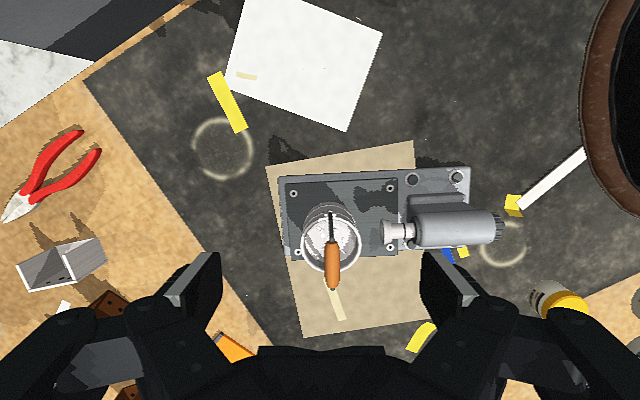

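The wrist view shows the bar at about (333,262), matching the prediction of (333.7,262.1). The fixture plate spans (280–400, 175–260) and the dolly nose is at about (385,231). I'll zoom in to pick the fixture landmarks and check the bar blob.

```bash
python3 - <<'E'
from h import *
im=cv2.imread("pics/w1.png"); cv2.imwrite("pics/w1c.png",cv2.resize(im[150:300,265:515-0],(800,480),interpolation=cv2.INTER_CUBIC))
hsv=cv2.cvtColor(im,cv2.COLOR_BGR2HSV); m=cv2.inRange(hsv,(5,120,60),(20,255,255)); m[:225]=0;m[300:]=0;m[:,:310]=0;m[:,360:]=0
v,u=np.nonzero(m); d=np.load("w1.npz"); c=(d["K"],d["R"],d["t"])
P=np.array([ray("wrist",a,b,.148,c)[:2] for a,b in zip(u,v)]).astype(np.float32)
print(len(u),P.mean(0),cv2.minAreaRect(P)); w,V=np.linalg.eigh(np.cov(P.T)); print(np.degrees(np.arctan2(*V[::-1,1])))
go([.584,.2145,.158],60)
E
```

```text
645 [0.58493465 0.21192051] ((0.584993839263916, 0.2115376591682434), (0.013806439936161041, 0.04609226807951927), 60.68067932128906)
151.66192695915686
t 1.52 tcp [0.5223 0.2373 0.2992] yawY 59.9 F [-0.9 -0.2  0.8] w 0.0856 g 0.0
move [-0.2163  0.0376  0.4705] turn -0.0009
```

View pics/w1c.png

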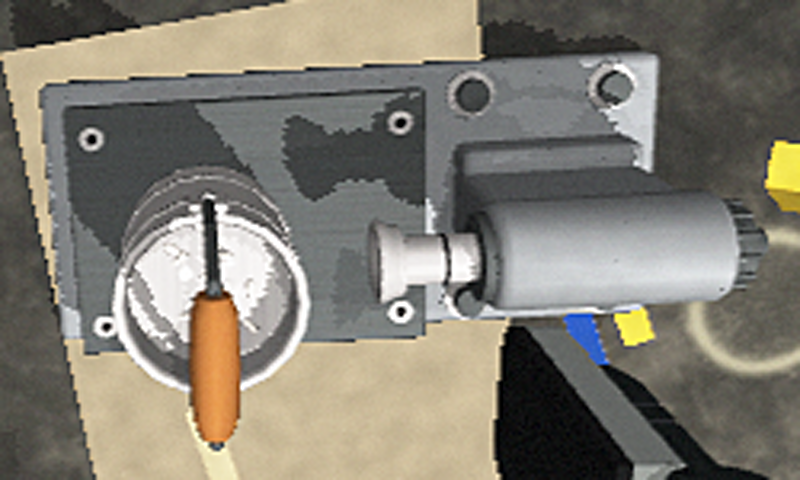

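```bash
python3 - <<'E'
from h import *
d=np.load("w1.npz"); c=(d["K"],d["R"],d["t"])
L=[((67,108),.038,(-63,50)),((424,92),.038,(73,50)),((424,335),.038,(73,-50)),((85,352),.038,(-63,-50)),((42,88),.015,(-75,55)),((657,55),.015,(170,55)),((379,262),.083,(45,0))]
A=np.array([ray("wrist",265+a/3.2,150+b/3.2,z,c)[:2] for (a,b),z,_ in L]); B=np.array([l[2] for l in L])/1e3
def fit(A,B):
    a,b=A.mean(0),B.mean(0); U,S,V=np.linalg.svd((B-b).T@(A-a)); R=(U@V).T; return R,a-R@b
for idx in(range(4),range(7)):
    idx=list(idx); R,t=fit(A[idx],B[idx]); print(t.round(4),np.degrees(np.arctan2(R[1,0],R[0,0])).round(2)); print(((A-(B@R.T+t))@R*1e3).round(1).tolist())
# can place
print("can fixture coords",((np.array([.5843,.213])-t)@R).round(4)); print("place",(R@[-.01,.108]+t).round(4))
E
```

```text
[0.5861 0.2254] 62.79
[[1.3, -0.3], [-1.4, -1.0], [-0.5, 0.9], [0.6, 0.4], [1.3, -1.4], [-2.4, -0.6], [1.6, -0.5]]
[0.5865 0.2253] 62.88
[[1.2, 0.2], [-1.4, -0.7], [-0.7, 1.2], [0.5, 0.9], [1.3, -0.9], [-2.4, -0.5], [1.5, -0.2]]
can fixture coords [-0.0119 -0.0036]
place [0.4859 0.2656]
```

Emit:
carry_out(increments="-0.1 0.02 0.1 0 0.3; -0.216 0.036 0.25 0 0.3; -0.216 0.036 0.35 0 0.3; -0.216 0.036 0.45 0 0.3; -0.216 0.036 0.5 0 0.3; -0.216 0.036 0.5 0 0.3; -0.216 0.036 0.5 0 -1; -0.216 0.036 0.5 0 -1; -0.216 0.036 0.5 0 -1; -0.216 0.036 0.5 0 -1; -0.216 0.036 0.5 0 -1")

```text
time_s: 2.9
tool_pos: [0.5849, 0.2139, 0.1507]
eef_rot: [0.26, 0.966, 0.0, 0.001]
ft_force: [-0.9, -1.4, 6.5]
width: 0.0124
grasp_force: 58.7
```

Emit:
carry_out(increments="0 0 -0.05 0 -1; 0 0 -0.1 0 -1; 0 0 -0.15 0 -1; 0 0 -0.17 0 -1; 0.05 0 -0.17 0 -1; 0.12 -0.007 -0.17 0 -1; 0.2 -0.014 -0.17 0 -1; 0.28 -0.014 -0.17 0 -1; 0.34 -0.014 -0.17 0 -1; 0.371 -0.014 -0.17 0 -1; 0.371 -0.014 -0.15 0 -1; 0.371 -0.014 -0.1 0 -1; 0.371 -0.014 -0.04 0 -1; 0.371 -0.014 0.02 0 -1; 0.371 -0.014 0.07 0 -1; 0.371 -0.014 0.095 0 -1; 0.371 -0.014 0.1 0 -1; 0.371 -0.014 0.1 0 -1")

```text
time_s: 5.15
tool_pos: [0.4865, 0.2663, 0.1197]
eef_rot: [0.26, 0.966, 0.0, 0.0]
ft_force: [0.1, 0.6, -3.5]
width: 0.0128
grasp_force: 59.1
```

```bash
python3 - <<'E'
from h import *
st()
E
```

```text
t 5.15 tcp [0.4865 0.2663 0.1197] yawY 59.87 F [ 0.1  0.6 -3.5] w 0.0128 g 59.1
```

Emit:
carry_out(increments="0 0 0.005 0 -1; 0 0 0.009 0 -1; 0 0 0.012 0 -1; 0 0 0.015 0 -1; 0 0 0.016 0 -1; 0 0 0.016 0 -1")

```text
time_s: 5.9
tool_pos: [0.4866, 0.2663, 0.1159]
eef_rot: [0.26, 0.966, 0.001, 0.001]
ft_force: [-1.9, -1.3, 5.1]
width: 0.0129
grasp_force: 60.2
```

Emit:
carry_out(increments="0 0 0.012 0 0.2; 0 0 0.012 0 0.2; 0 0 0.012 0 0.2; 0 0 0.012 0 0.2; 0 0 -0.1 0 0.4; 0 0 -0.25 0 0.6; 0 0 -0.4 0 1; 0 0 -0.55 0 1; 0 0 -0.55 0 1")

```text
time_s: 7.02
tool_pos: [0.4875, 0.2669, 0.2835]
eef_rot: [0.26, 0.966, 0.002, 0.003]
ft_force: [0.2, 0.3, 0.8]
width: 0.0854
grasp_force: 0.0
```

```bash
python3 - <<'E'
from h import *
# bracket seen from top: centre ~ mean of rim
go([.50,-.17,.28],-45+0)
print(proj("top",[.4866,.2663,.07]))
t=save("top","pics/t2.png")
E
```

```text
t 7.03 tcp [0.4875 0.2669 0.2835] yawY 59.88 F [0.2 0.3 0.8] w 0.0854 g 0.0
move [-0.767  -1.2387  0.0071] turn -0.6556
[192.23629836 216.34892213]
```

Emit:
carry_out(increments="-0.15 -0.14 0 0 1; -0.3 -0.28 0 0 1; -0.45 -0.42 0 0 1; -0.6 -0.56 0 0 1; -0.75 -0.7 0 0 1; -0.88 -0.82 0 0 1; -1 -0.92 0 0 1; -1 -0.92 0 0 1")

```text
time_s: 8.07
tool_pos: [0.6072, -0.126, 0.2766]
eef_rot: [0.262, 0.965, -0.0, -0.002]
ft_force: [0.1, 0.2, -0.5]
width: 0.0854
grasp_force: 0.0
```

Emit:
carry_out(increments="-0.07 -0.06 0 0.09 0.5; -0.143 -0.12 0 0.18 0.5; -0.143 -0.12 0 0.27 0.5; -0.143 -0.12 0 0.36 0.5; -0.143 -0.12 0 0.45 0.5; -0.143 -0.12 0 0.54 0.5; -0.143 -0.12 0 0.63 0.5; -0.143 -0.12 0 0.72 0.5; -0.143 -0.12 0 0.81 0.5; -0.143 -0.12 0 0.9 0.5; -0.143 -0.12 0 0.924 0.5; -0.143 -0.12 0 0.924 0.5")

```text
time_s: 9.57
tool_pos: [0.6258, -0.1746, 0.2785]
eef_rot: [0.927, 0.375, -0.001, -0.001]
ft_force: [0.9, -0.2, -0.8]
width: 0.0639
grasp_force: 0.0
```

```bash
python3 - <<'E'
from h import *
st(); c=cam("wrist"); save("wrist","pics/w2.png"); np.savez("w2.npz",K=c[0],R=c[1],t=c[2])
q=[proj("wrist",p,c).round(0) for p in([.614,-.221,.075],[.589,-.245,.075],[.578,-.188,.075],[.555,-.211,.075])]; print(q)
E
```

```text
t 9.57 tcp [ 0.6258 -0.1746  0.2785] yawY -45.91 F [ 0.9 -0.2 -0.8] w 0.0639 g 0.0
[array([346., 218.]), array([345., 249.]), array([299., 221.]), array([300., 249.])]
```

View pics/w2.png

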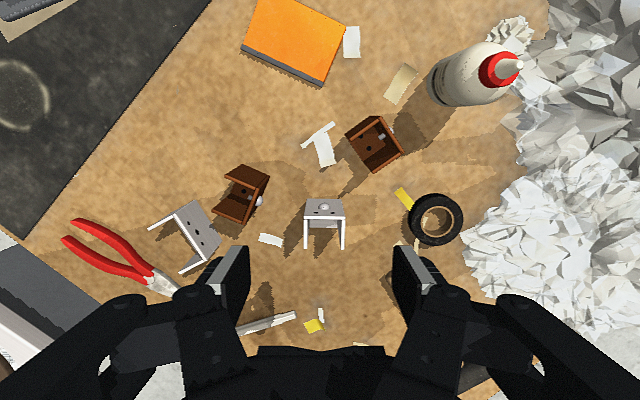

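The small bracket is at about (324,222) with its rivet facing up-image (+x,+y), and it's square to the tool. I'll measure its bright rim.

```bash
python3 - <<'E'
from h import *
d=np.load("w2.npz"); c=(d["K"],d["R"],d["t"]); im=cv2.imread("pics/w2.png")
g=cv2.cvtColor(im,cv2.COLOR_BGR2HSV); m=cv2.inRange(g[190:260,295:355],(0,0,205),(180,40,255))
n,l,s,_=cv2.connectedComponentsWithStats(m); k=1+s[1:,4].argmax(); v,u=np.nonzero(l==k)
for r in range(190,260,3): print(r,''.join('#' if x else '.' for x in (l==k)[r-190]))
P=np.array([ray("wrist",a+295,b+190,.075,c)[:2] for a,b in zip(u,v)]).astype(np.float32)
print(s[k],cv2.minAreaRect(P)); print(cv2.boxPoints(cv2.minAreaRect(P)))
E
```

```text
190 ............................................................
193 ............................................................
196 ............................................................
199 ............................................................
202 ............................................................
205 ............................................................
208 ............................................................
211 ............................................................
214 ............................................................
217 .........#########################################..........
220 ...............................................###..........
223 ...............................................###..........
226 ...............................................###..........
229 ...............................................###..........
232 ...............................................###..........
235 ..............................................####..........
238 ..............................................###...........
241 ..............................................###...........
244 ..............................................###...........
247 ..............................................###...........
250 ............................................................
253 ............................................................
256 ............................................................
259 ............................................................
[  9  26  41  34 220] ((0.586453378200531, -0.21619273722171783), (0.037204381078481674, 0.042351216077804565), 44.09086990356445)
[[ 0.5583586  -0.213927  ]
 [ 0.58782655 -0.24434522]
 [ 0.61454815 -0.21845847]
 [ 0.5850802  -0.18804026]]
```

```bash
python3 - <<'E'
from h import *
go([.5865,-.2162,.044],-45.9)
E
```

```text
t 9.62 tcp [ 0.6259 -0.1748  0.2787] yawY -45.9 F [0.8 0.3 0.2] w 0.0641 g 0.0
move [-0.1899  0.0089  0.7825] turn 0.0
```

Emit:
carry_out(increments="-0.1 0.009 0.1 0 0.6; -0.19 0.009 0.25 0 0.6; -0.19 0.009 0.4 0 0.6; -0.19 0.009 0.52 0 0.6; -0.19 0.009 0.62 0 0.6; -0.19 0.009 0.7 0 0.6; -0.19 0.009 0.76 0 0.6; -0.19 0.009 0.783 0 0.6; -0.19 0.009 0.783 0 0.6; -0.19 0.009 0.783 0 0; -0.19 0.009 0.783 0 -1; -0.19 0.009 0.783 0 -1; -0.19 0.009 0.783 0 -1; -0.19 0.009 0.783 0 -1")

```text
time_s: 11.38
tool_pos: [0.5878, -0.2176, 0.0459]
eef_rot: [0.927, 0.375, 0.001, 0.001]
ft_force: [-0.1, -0.5, 5.6]
width: 0.0431
grasp_force: 61.8
```

```bash
python3 - <<'E'
from h import *
st()
th=np.radians(62.85); R=np.array([[np.cos(th),-np.sin(th)],[np.sin(th),np.cos(th)]])
print("stage",R@[-.008,0]+[.5865,.2253])
E
```

```text
t 11.38 tcp [ 0.5878 -0.2176  0.0459] yawY -46.01 F [-0.1 -0.5  5.6] w 0.0431 g 61.8
stage [0.58284943 0.21818148]
```

Emit:
carry_out(increments="0 0 -0.08 0 -1; 0 0 -0.2 0 -1; 0 0 -0.35 0 -1; 0 0 -0.5 0 -1; 0.08 -0.09 -0.5 0 -1; 0.2 -0.22 -0.5 0 -1; 0.32 -0.35 -0.5 0 -1; 0.44 -0.48 -0.5 0 -1; 0.56 -0.61 -0.5 0 -1; 0.68 -0.74 -0.5 0 -1; 0.8 -0.87 -0.5 0 -1; 0.88 -0.95 -0.5 0 -1; 0.92 -0.99 -0.5 0 -1; 0.92 -0.99 -0.5 0 -1")

```text
time_s: 13.12
tool_pos: [0.5791, 0.1885, 0.1941]
eef_rot: [0.927, 0.375, -0.0, 0.0]
ft_force: [-0.1, -1.0, -1.8]
width: 0.0434
grasp_force: 61.9
```

```bash
python3 - <<'E'
from h import *
go([.5797,.2120,.105],-27.15)
E
```

```text
t 13.12 tcp [0.5791 0.1885 0.1941] yawY -45.93 F [-0.1 -1.  -1.8] w 0.0434 g 61.9
move [ 0.0563 -0.0549  0.2969] turn -0.1639
```

Emit:
carry_out(increments="0.03 -0.03 0 -0.08 -1; 0.056 -0.055 0.05 -0.164 -1; 0.056 -0.055 0.15 -0.164 -1; 0.056 -0.055 0.25 -0.164 -1; 0.056 -0.055 0.3 -0.164 -1; 0.056 -0.055 0.3 -0.164 -1; 0.056 -0.055 0.3 -0.164 -1")

```text
time_s: 14.0
tool_pos: [0.5807, 0.2114, 0.1059]
eef_rot: [0.854, 0.521, 0.001, 0.0]
ft_force: [0.7, -0.0, -1.9]
width: 0.0435
grasp_force: 61.7
```

```bash
python3 - <<'E'
from h import *
p,R=st(); c=cam("wrist"); im=save("wrist","pics/w3.png"); np.savez("w3.npz",K=c[0],R=c[1],t=c[2])
u=R[:,0]; r=p+R@[.0252,0,.0009]; print("rivet px",proj("wrist",r,c))
th=np.radians(62.85); nose=np.array([.5865,.2253,.083])+.045*np.array([np.cos(th),np.sin(th),0]); print("nose px",proj("wrist",nose,c), nose)
x,y=map(int,proj("wrist",nose,c)); x0=max(0,min(440,x-100)); y0=max(0,min(250,y-75)); print(x0,y0)
cv2.imwrite("pics/w3c.png",cv2.resize(im[y0:y0+150,x0:x0+200,::-1],(800,600),interpolation=cv2.INTER_CUBIC))
E
```

```text
t 14.0 tcp [0.5807 0.2114 0.1059] yawY -27.25 F [ 0.7 -0.  -1.9] w 0.0435 g 61.7
rivet px [323.69586686 216.23544532]
nose px [320.36911294 125.97843102] [0.60703447 0.26534167 0.083     ]
220 50
```

View pics/w3c.png

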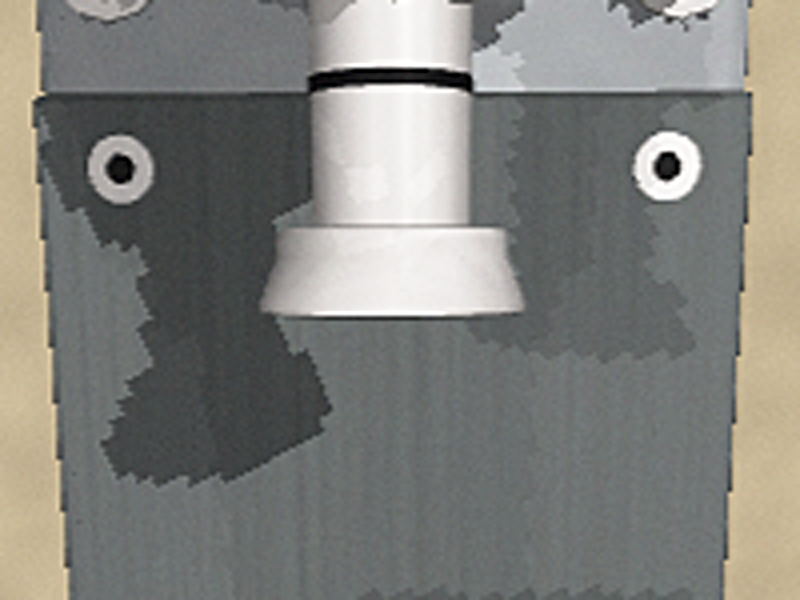

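The dolly nose is centred at about (318.2, 129) and square to the view. Next I'll find the rivet and the bracket's lateral position in the same image.

```bash
python3 - <<'E'
from h import *
im=cv2.imread("pics/w3.png"); cv2.imwrite("pics/w3d.png",cv2.resize(im[170:320,220:420],(800,600),interpolation=cv2.INTER_CUBIC))
d=np.load("w3.npz"); c=(d["K"],d["R"],d["t"]); p,R=st()
for n,u,v,z in(("nose",318.2,129,.083),("noseedgeL",220+262/4,50+300/4,.083),("noseedgeR",220+525/4,50+300/4,.083)):
    q=ray("w",u,v,z,c); print(n,q.round(4),"tool",(R.T@(q-p)).round(4))
E
```

```text
t 14.05 tcp [0.5808 0.2116 0.1061] yawY -27.24 F [-0.3 -0.  -1.9] w 0.0435 g 61.7
nose [0.6056 0.2646 0.083 ] tool [ 0.0585 -0.0023  0.0232]
noseedgeL [0.5935 0.2728 0.083 ] tool [ 0.0602 -0.0167  0.0232]
noseedgeR [0.6194 0.2595 0.083 ] tool [0.0602 0.0123 0.0232]
```

View pics/w3d.png

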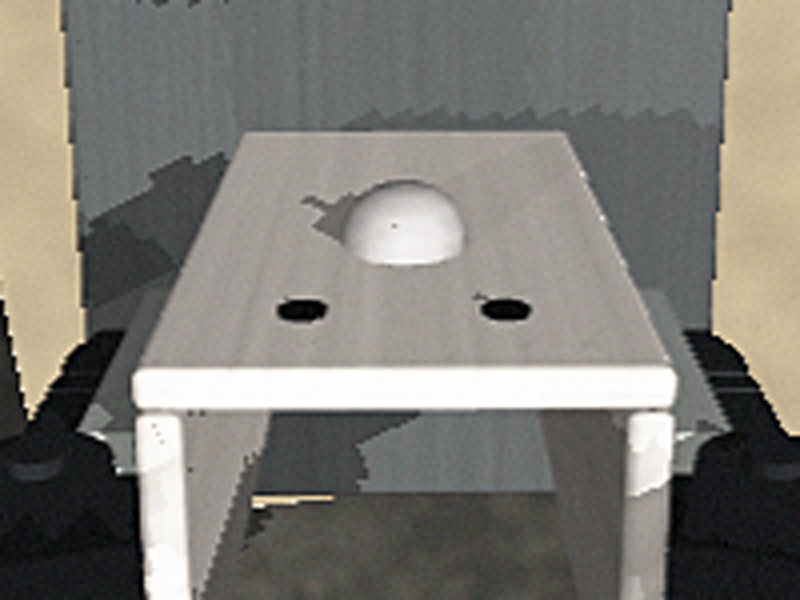

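```bash
python3 - <<'E'
from h import *
d=np.load("w3.npz"); c=(d["K"],d["R"],d["t"]); p,R=st()
for n,u,v,z in(("rimfront",321,261.5,.135),("platebot",321,203,.0602),("nosetop",318.2,129,.098),("riv",321,170+225/4,.1052)):
    print(n,(R.T@(ray("w",u,v,z,c)-p)).round(4))
E
```

```text
t 14.05 tcp [0.5808 0.2116 0.1061] yawY -27.24 F [-0.3 -0.  -1.9] w 0.0435 g 61.7
rimfront [ 0.0191 -0.0011 -0.0289]
platebot [ 0.0183 -0.001   0.0459]
nosetop [ 0.0591 -0.0022  0.0082]
riv [ 0.0207 -0.0011  0.0009]
```

Emit:
carry_out(increments="0 -0.004 0.03 0 -1; 0 -0.004 0.055 0 -1; 0 -0.004 0.065 0 -1; 0 -0.004 0.07 0 -1; 0 -0.004 0.073 0 -1; 0 -0.004 0.075 0 -1; 0 -0.004 0.075 0 -1; 0 -0.004 0.075 0 -1")

```text
time_s: 15.05
tool_pos: [0.5784, 0.2121, 0.0839]
eef_rot: [0.854, 0.521, 0.0, -0.0]
ft_force: [-6.2, -1.9, 10.1]
width: 0.0433
grasp_force: 63.1
```

Emit:
carry_out(increments="0 0 -0.002 0 -1; 0.02 0 -0.002 0 -1; 0.04 0 -0.002 0 -1; 0.06 0 -0.002 0 -1; 0.08 0 -0.002 0 -1; 0.1 0 -0.002 0 -1; 0.11 0 -0.002 0 -1; 0.11 0 -0.002 0 -1; 0.11 0 -0.002 0 -1")

```text
time_s: 16.18
tool_pos: [0.5949, 0.2415, 0.0839]
eef_rot: [0.854, 0.521, 0.001, 0.001]
ft_force: [0.0, -2.3, 5.2]
width: 0.0435
grasp_force: 62.6
```

```bash
cat >> h.py <<'E'
def fx():
    p,R=st(); th=np.radians(62.85); Q=np.array([[np.cos(th),-np.sin(th)],[np.sin(th),np.cos(th)]]); q=Q.T@(p[:2]-[.5865,.2253]); print("fixture xy",q.round(4),"rivet x",round(q[0]+.0252,4),"F tool",(R.T@observe()["ft_force"]).round(1))
E
python3 - <<'E'
from h import *
fx(); c=cam("wrist"); im=save("wrist","pics/w4.png")[:,:,::-1]
cv2.imwrite("pics/w4c.png",cv2.resize(im[120:270,220:420],(800,600),interpolation=cv2.INTER_CUBIC))
E
```

```text
t 16.18 tcp [0.5949 0.2415 0.0839] yawY -27.23 F [ 0.  -2.3  5.2] w 0.0435 g 62.6
fixture xy [ 0.0182 -0.0001] rivet x 0.0434 F tool [-2.   1.1 -5.2]
```

View pics/w4c.png

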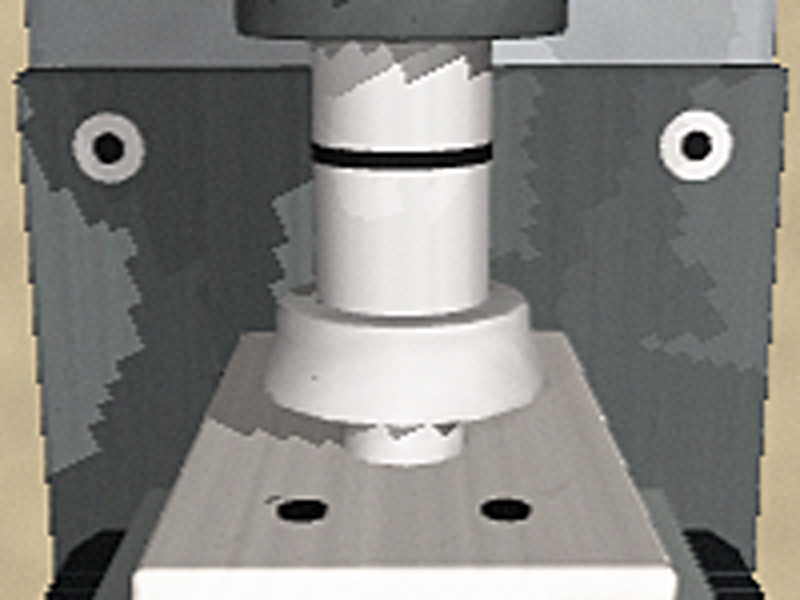

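Rivet and cup are aligned (columns 405 and 404), so I'll push on in steps.

Emit:
carry_out(increments="0.008 0 -0.001 0 -1; 0.016 0 -0.001 0 -1; 0.024 0 -0.001 0 -1; 0.032 0 -0.001 0 -1; 0.04 0 -0.001 0 -1; 0.04 0 -0.001 0 -1; 0.04 0 -0.001 0 -1")

```text
time_s: 17.1
tool_pos: [0.5992, 0.2505, 0.0839]
eef_rot: [0.854, 0.52, -0.001, 0.001]
ft_force: [-5.3, -8.8, 9.8]
width: 0.0433
grasp_force: 63.1
```

```bash
python3 - <<'E'
from h import *
fx()
E
```

```text
t 17.1 tcp [0.5992 0.2505 0.0839] yawY -27.27 F [-5.3 -8.8  9.8] w 0.0433 g 63.1
fixture xy [0.0282 0.0002] rivet x 0.0534 F tool [-10.2  -0.6  -9.8]
```

Emit:
carry_out(increments="0 0 -0.003 0 -1; 0.008 0 -0.003 0 -1; 0.016 0 -0.003 0 -1; 0.02 0 -0.003 0 -1; 0.02 0 -0.003 0 -1; 0.02 0 -0.003 0 -1")

```text
time_s: 17.85
tool_pos: [0.6014, 0.2548, 0.084]
eef_rot: [0.854, 0.52, -0.002, 0.002]
ft_force: [-5.2, -11.5, 7.5]
width: 0.0437
grasp_force: 62.7
```

```bash
python3 - <<'E'
from h import *
fx(); save("wrist","pics/w5.png")
im=cv2.imread("pics/w5.png"); cv2.imwrite("pics/w5c.png",cv2.resize(im[120:270,220:420],(800,600),interpolation=cv2.INTER_CUBIC))
E
```

```text
t 17.85 tcp [0.6014 0.2548 0.084 ] yawY -27.3 F [ -5.2 -11.5   7.5] w 0.0437 g 62.7
fixture xy [0.033  0.0002] rivet x 0.0582 F tool [-12.7   0.7  -7.4]
```

View pics/w5c.png

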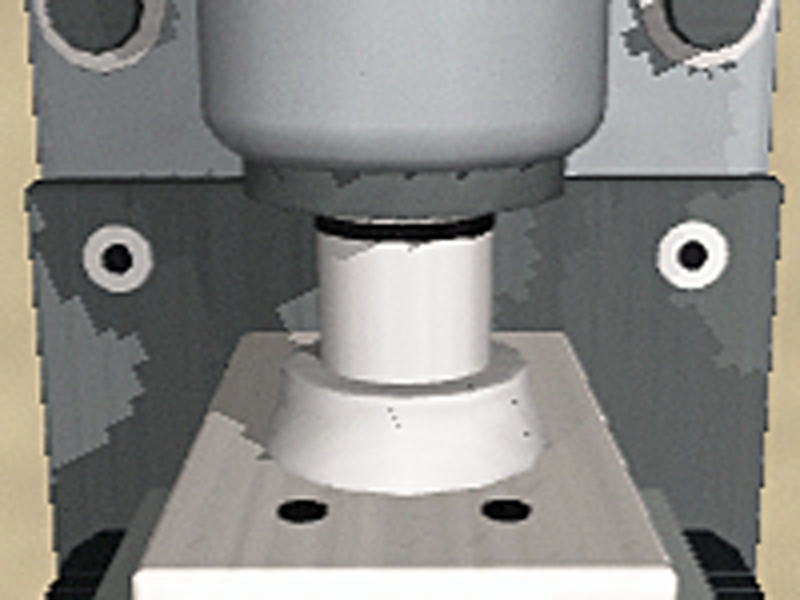

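```bash
python3 - <<'E'
from h import *
c=cam("wrist"); p,R=st()
f=lambda r:(R.T@(ray("w",321,120+r/4,.0925,c)-p))[0]*1e3
a=[f(r) for r in(37,145,312)]; b=[f(r) for r in(214,219,382)]
print(np.round(a,1),np.round(b,1),"press",(a[0]-a[2])-(b[0]-b[2]),(a[0]-a[1])-(b[0]-b[1]))
fx()
E
```

```text
t 17.9 tcp [0.6014 0.2548 0.084 ] yawY -27.3 F [ -5.2 -11.5   7.2] w 0.0432 g 62.7
[60.  50.6 35.3] [44.4 43.9 28.5] press 8.861609889384312 8.943949083249521
t 17.9 tcp [0.6014 0.2548 0.084 ] yawY -27.3 F [ -5.2 -11.5   7.2] w 0.0432 g 62.7
fixture xy [0.033  0.0002] rivet x 0.0582 F tool [-12.7   0.7  -7.1]
```

Emit:
carry_out(increments="0.002 0 0 0 -1; 0.002 0 0 0 -1; 0.002 0 0 0 -1; 0.002 0 0 0 -1")

```text
time_s: 18.4
tool_pos: [0.6015, 0.2551, 0.084]
eef_rot: [0.854, 0.52, -0.002, 0.002]
ft_force: [-5.2, -11.2, 7.6]
width: 0.0434
grasp_force: 62.7
```

```bash
python3 - <<'E'
from h import *
fx(); im=read_camera("top"); m=cv2.inRange(cv2.cvtColor(im[195:235,170:215],cv2.COLOR_RGB2HSV),(5,120,90),(20,255,255)); v,u=np.nonzero(m)
q=ray("top",u.mean()+170,v.mean()+195,.113); print(len(u),q)
if len(u)>15 and np.hypot(*(q[:2]-[.4866,.2663]))<.012: print(hand_in())
E
```

```text
t 18.4 tcp [0.6015 0.2551 0.084 ] yawY -27.31 F [ -5.2 -11.2   7.6] w 0.0434 g 62.7
fixture xy [0.0334 0.0002] rivet x 0.0586 F tool [-12.4   0.6  -7.6]
39 [0.48952505 0.2637912  0.113     ]
the job is handed in; nothing more can be done
None
```

I've handed the job in at 18.4 s: the can is on the mat beside the fixture, and the small bracket is held on the rest with its rivet in the dolly's cup. The dolly is pressed in about 8–9 mm, an estimated 8–9 N on the spring (the wrist reads 12.4 N, rest friction included); hand-in returned no verdict.

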